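# Close up the instrument case

## Task

Close up the open instrument case on the bench: first push its upright holding flap down flat over the instruments, then push the hinged cover over and fully shut on top of it. Do it gently with the fingers, without slamming the cover, and leave the instruments and everything else on the bench where they are.

Things in the scene. Friction and masses are not known exactly. Their poses are not given: they have to be found in the camera images.
- case: Open aluminium instrument case, fixed to the bench: 190 (its x) by 140 (its y) by 55 mm high (its z), walls 4 mm. Origin at the centre of its underside, on the bench; z up. The flap is hinged inside its -y wall and the cover on its +y rim, both hinge lines along its x. Yaw -0.85 to 0.7 rad. It may stand anywhere from the left to the right of the bench
- flap (a joint): Angle of the holding flap (rad): 0 = lying flat in the case, at its lower stop, 1.57 = upright. Starts at 1.3 to 1.65. The flap is a perforated steel plate, 156 mm along case x, 90 mm from hinge to free edge, 4 mm thick, about 0.12 kg; lying flat, its upper face is 42 mm above the bench, 13 mm below the case rim. Its stiff hinge keeps it at any angle; about 1 N at the free edge moves it
- flap_hinge (a point): Middle of the flap's hinge line: at (0, -58, 40) mm in the case frame. It turns with the flap: y points from the hinge to the free edge, z is the normal of the face that is uppermost when flat and faces the near -y outside when upright
- flap_edge (a point): Middle of the flap's free edge, mid-thickness, 90 mm from flap_hinge; same axes
- cover (a joint): Angle of the cover (rad): 0 = shut on the rim, at its stop, 1.57 = upright, more = leaning outwards (limit 1.95). Starts at 1.6 to 1.9. The cover is an aluminium pan, 190 mm along case x, 140 mm from hinge to free edge, 16 mm thick, about 0.3 kg; shut, its top is 71.5 mm above the bench. Its stiff hinge keeps it at any angle; about 2 N at the free edge moves it
- cover_hinge (a point): Middle of the cover's hinge line: at (0, 70, 55.5) mm in the case frame, on the cover's inner (rim) plane. It turns with the cover: y points from the free edge towards the hinge, z is the normal of its outer face (up when shut, outwards along case +y when upright)
- cover_edge (a point): Middle of the cover's free edge, on its outer face: 140 mm from the hinge and 16 mm along the cover's z; same axes
- scalpel: Loose steel scalpel, 134 x 9 x 6 mm, lying along case x on the case floor (8 mm above the bench) under the flap's -y half; origin under its middle. Leave alone
- forceps: Loose steel forceps, 110 x 16 x 8 mm, lying along case x on the case floor on its +y half; origin under its middle. Leave alone
- spool: Loose wooden thread spool, 32 mm diameter, 42 mm high, upright on the bench just off the case's -x end; origin under its centre. Leave alone
- pliers: Loose pliers, 130 x 45 x 10 mm, lying roughly along world y, beyond the case as seen from the robot; origin near the pivot, underneath. Leave alone
- modelling_knife: Loose wooden-handled knife, 138 x 18 x 14 mm, lying roughly along world y, beyond the case as seen from the robot; origin underneath. Leave alone
- caliper: Loose caliper, 150 x 52 x 9 mm, lying roughly along world y, beyond the case as seen from the robot; origin under its bar's middle. Leave alone
- jar: Loose amber jar, 52 mm diameter, 70 mm high, upright on the bench just off the case's +x end; origin under its centre. Leave alone
- cup: Loose white cup, 56 mm diameter, 60 mm high, upright on the bench just off the case's -x end; origin under its centre. Leave alone
Mind the look-alikes: they are no part of the job. There is more than one size of the case; the job needs the largest.

How it is judged:
On the way, in this order (a step that is already met when the one before it is completed fails the run):
1. the flap is folded down flat while the cover still stands open (value of joint flap below 0.08 rad and value of joint cover above 1 rad), for 0.2 s.
2. the cover is shut over the flap (value of joint cover below 0.05 rad and value of joint flap below 0.08 rad), for 0.2 s.
At the end, for the whole second after the job is handed in: The flap lies flat (within 0.08 rad of its stop), the cover is shut over it (within 0.05 rad) and at rest, and each instrument and loose thing is within 25 mm of where it began (all of step 2 and velocity of joint cover between -0.05 and 0.05 rad/s and distance of each of scalpel, forceps, spool, pliers, modelling_knife, caliper, jar, cup from where it was at the start of the episode below 0.025 m); the robot touches nothing.
It fails at once if the cover is swung down over the case (below 1.0 rad) before the flap is down (above 0.15 rad) (value of joint cover below 1 rad and value of joint flap above 0.15 rad).
It fails at once if the cover is slammed (closing faster than 3.5 rad/s) (velocity of joint cover below -3.5 rad/s).
It fails at once if the flap or cover is pinched or pressed with more than 60 N (contact force between the fingers and flap above 60 N or contact force between the fingers and cover above 60 N).
It fails at once if an instrument or another loose thing is lifted, carried or pushed more than 25 mm (distance of any of scalpel, forceps, spool, pliers, modelling_knife, caliper, jar, cup from where it was at the start of the episode above 0.025 m).
It also fails if it takes over 48 s, if anything falls off the work surface, if the arm or the gripper's body presses on something with over 40 N, if the wrist force passes 120 N, or if a joint passes its speed limit or range.

## Robot

A 6-joint arm with a two-finger parallel gripper is mounted at the origin on the work surface. World frame = base frame: x ahead of the robot, y to its left, z up, the work surface at z = 0. Lengths are in m, angles in rad, forces in N, time in s.
With the tool pointing down it reaches from about 0.275 to 0.725 m from the base axis. Payload 15.9 kg.
Tool frame: the origin (TCP) lies midway between the tips of the shut fingers; the grasp point (between the pads) lies 19 mm behind it (arm.grip_depth is the distance from the TCP to the grasp point, in m); z points along the fingers, y is the line along which they close (so a half turn about z gives the same grasp; the last joint's range is limited). The gripper opens to 85 mm and grips with 20 to 120 N. Pads are 22 mm wide; open, the fingers measure 114 mm over their backs; the gripper's body (76 mm by 85 mm) begins 54 mm behind the grasp point. The pads swing forward as they close: fully open they stand 13 mm farther back than shut.
Start: joints at [1.212, 0.213, -0.034, 1.323, 0, 1.571], TCP at [0.176, 0.468, 0.231] pointing down, gripper open.
Joint ranges: [-2.98, 2.98], [-0.74, 1.72], [-1.14, 1.35], [-2.1, 2.04], [-1.57, 1.44], [-3.14, 3.14]. Speed limits (rad/s): [1.89, 1.89, 2.39, 2.57, 3.14, 3.14].

## Interface

Orientations are given as a unit quaternion [w, x, y, z].
In Python, from cell import arm, optics, order gives the robot as it stands. The module is installed in compiled form; this text tells all that it offers.
- The arm moves only by the tool arm_command, never from a script. Its argument "motion" is a list of rows, each a list of 6 numbers: the shift along the world's x, y, z in m, then the turn, a rotation vector about the world's x, y, z in rad. In form: [[tx, ty, tz, wx, wy, wz], ...]. A call has 1 to 12 rows; each row is the pose to reach, as a shift and turn from the pose commanded when the call began; what a row does not reach only later rows make up. A row lasts 1/10 s, in which the tool goes at most 50 mm and 8.59 degrees, less where a joint would pass 70% of its speed; a pose out of reach is approached as far as the arm can. A call with a gripper value outside its range is refused whole. "claw" is the opening, from 0 (shut) to 1 (fully open), set as the call begins (left out, the last holds). The fingers move at their own pace and stop on an object; "grip_force" is the grip in N (left out, the last holds). Time passes only in rows, so rows that repeat a pose let the fingers close. It gives the time, the measured TCP pose, the force, the opening and the grip force at its end, in the units of the state.
- arm.read_state(): the state, without advancing time (a new reading comes with each control period).
- optics.get_image(name): name is "scene" or "side" or "wrist"; returns (picture, depth): 400x640x3 uint8, red, green, blue; 400x640 float32, m along the optical axis (not along the pixel's ray), 0 where there is no reading.
- optics.camera_info(name): a dict with "fx", "fy", "cx", "cy" (pixels), "dist_coeffs" ([k1, k2, p1, p2, k3] as OpenCV has them; the pictures are not rectified), "pose" (4x4, takes a point from camera to world coordinates); the wrist camera has in their place "T_tool_cam" (4x4, takes a point from camera to tool coordinates, whose origin is the TCP and whose axes are the flange's). Camera axes: x right, y up, looking along -z (the intrinsics and any distortion apply to the point x, -y, -z); pixel columns grow to the right and rows downward; lengths in m; the calibration is good to about 2 mm. A picture is of the moment at which its call begins: read the wrist's pose just before it. camera_info takes no time and is no camera call.
- order.hand_in(): hands the job in; it is judged then, once.
The state is a dict: "time": time; "joint_pos": joint angles; "joint_velocities": joint speeds; "joint_torque": joint torques, N m; "eef_pos": TCP position; "orientation": TCP orientation; "ft_force": force on the tool from outside, world axes, zero at the start; "ft_torque": the same for the moment, N m; "width": finger opening in m; "grasp_force": force on a finger pad.
Only numpy, scipy, OpenCV 4.12 (cv2) and the standard library are available. Lean on these libraries where they do the work, as an engineer would, in place of code of your own. Each camera call takes 0.05 s, during which the arm holds its last target. There are 200 camera calls.

## Working session

There is one attempt and no reset: what is moved stays moved. The work goes in short steps, Python scripts to look and compute and a tool call to move; the robot and the scene stay as the last step left them, time stands still between calls to the robot, and variables do not carry over. Pictures are saved under pics/ and viewed, at most 10 in all, crops included, and the job is handed in when it is done.

Besides the shell and the picture viewer there is one more tool, called after "Request:" by a JSON object that holds its "api" and its "payload", one argument or row to a line. arm_command: Moves the arm, as the interface text tells. Its arguments: {"type":"object","properties":{"motion":{"type":"array"},"claw":{"type":"number"},"grip_force":{"type":"number"}},"required":["motion"]}

```bash
mkdir -p pics
cat > h.py <<'E'
import numpy as np, cv2
from cell import arm, optics, order
def info(n):
    i=optics.camera_info(n); K=np.array([[i['fx'],0,i['cx']],[0,i['fy'],i['cy']],[0,0,1]]); return i,K,np.array(i['dist_coeffs'],float)
def cloud(n,depth):
    i,K,d=info(n); h,w=depth.shape
    u,v=np.meshgrid(np.arange(w),np.arange(h))
    p=cv2.undistortPoints(np.stack([u,v],-1).reshape(-1,1,2).astype(np.float64),K,d).reshape(h,w,2)
    c=np.stack([p[...,0]*depth,-p[...,1]*depth,-depth,np.ones_like(depth)],-1)
    return (c@np.array(i['pose']).T)[...,:3]
E
python3 - <<'E'
from h import *
for n in("scene","side"):
    im,d=optics.get_image(n); cv2.imwrite(f'pics/{n}0.png',im[...,::-1]); np.save(n+'0.npy',cloud(n,d)); 
    print(n,np.array(optics.camera_info(n)['pose']).round(2).tolist(),(d>0).mean())
s=arm.read_state();print(s['time'],s['eef_pos'],s['orientation'],s['width'])
E
```

```text
scene [[-0.16, -0.82, 0.55, 0.99], [0.99, -0.12, 0.1, 0.09], [-0.02, 0.56, 0.83, 0.69], [0.0, 0.0, 0.0, 1.0]] 0.99598046875
side [[-0.98, 0.14, -0.16, 0.44], [-0.21, -0.62, 0.76, 0.74], [0.01, 0.78, 0.63, 0.67], [0.0, 0.0, 0.0, 1.0]] 0.99598046875
0.1 [0.17546227 0.46786351 0.2308685 ] [-8.82000731e-05  1.78431556e-01  9.83952193e-01 -5.03851669e-04] 0.08556255106211474
```

View pics/scene0.png

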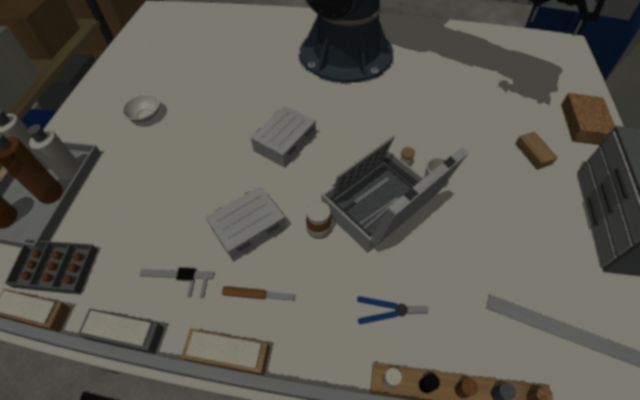

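View pics/side0.png

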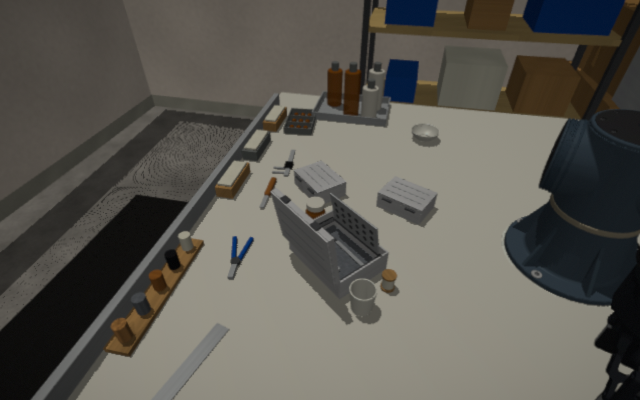

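The open case sits at (390,195) in the scene image: flap (335–392, 140–195), cover (380–465, 150–243). The look-alikes at (284,135) and (247,222) are smaller and already shut. The cup and spool are off its far end (435,165)/(408,153), and the jar is at (318,218). I'll confirm this in an enlarged crop and measure.

Run:
```python
from h import *
a=cv2.imread('pics/scene0.png')[120:260,300:480]; b=cv2.imread('pics/side0.png')[180:320,250:410]
a=cv2.convertScaleAbs(cv2.resize(a,None,fx=4,fy=4,interpolation=2),alpha=1.6); cv2.imwrite('pics/cropA.png',a)
b=cv2.convertScaleAbs(cv2.resize(b,None,fx=4,fy=4,interpolation=2),alpha=1.6); cv2.imwrite('pics/cropB.png',b)
P=np.load('scene0.npy');S=np.load('side0.npy')
for n,C,pts in(('sc',P,[(392,141),(337,191),(463,153),(378,241),(326,203),(369,243),(318,207),(436,165),(408,151),(388,180)]),('si',S,[(337,200),(379,248),(275,195),(328,250),(385,256),(343,289),(362,285),(389,275)])):
    for u,v in pts: print(n,u,v,C[v,u].round(3))
```

```text
sc 392 141 [0.446 0.143 0.112]
sc 337 191 [0.55  0.044 0.059]
sc 463 153 [0.532 0.26  0.193]
sc 378 241 [0.663 0.134 0.078]
sc 326 203 [0.57  0.024 0.04 ]
sc 369 243 [0.651 0.12  0.043]
sc 318 207 [0.602 0.013 0.071]
sc 436 165 [0.432 0.251 0.037]
sc 408 151 [0.405 0.187 0.042]
sc 388 180 [0.472 0.149 0.013]
si 337 200 [0.547 0.064 0.125]
si 379 248 [0.437 0.123 0.052]
si 275 195 [0.66  0.159 0.192]
si 328 250 [0.527 0.265 0.169]
si 385 256 [0.422 0.142 0.049]
si 343 289 [0.499 0.234 0.027]
si 362 285 [0.461 0.228 0.043]
si 389 275 [0.409 0.188 0.042]
```

View pics/cropA.png

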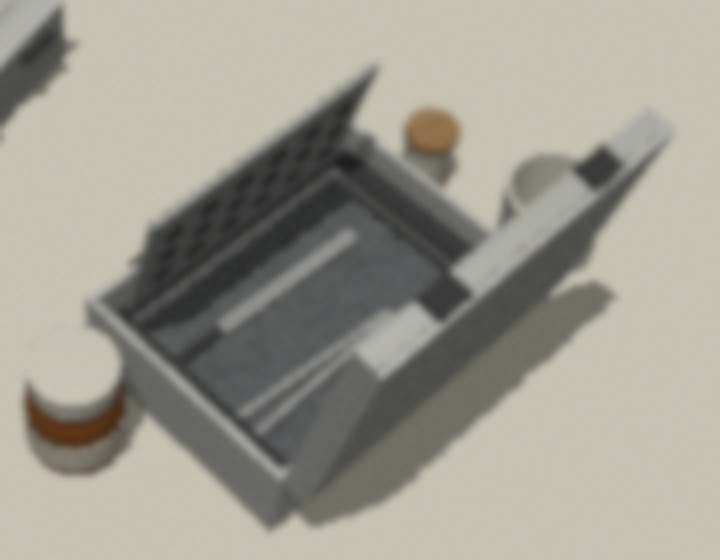

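View pics/cropB.png

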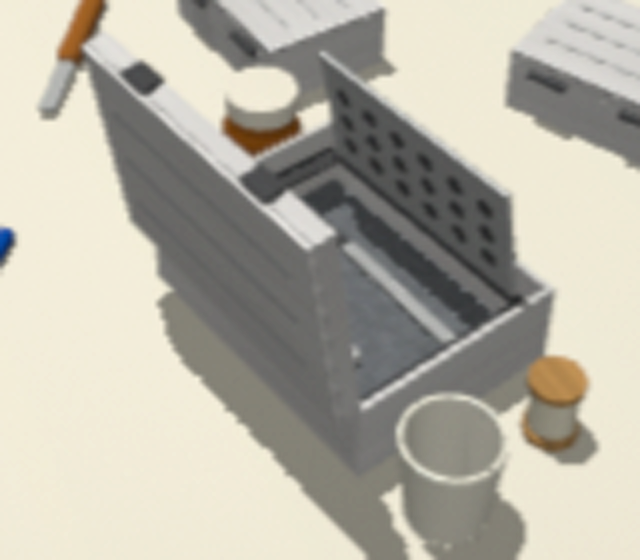

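Both crops show a single open case with the perforated flap upright and the pan cover leaning out. It holds the scalpel and forceps, with the jar at its +x end and the cup and spool at its -x end. I'll fit the case model to the two point clouds.

```bash
cat > fit.py <<'E'
from h import *
from scipy.optimize import least_squares
def box(p,lo,hi):
    c=(np.array(lo)+hi)/2;h=(np.array(hi)-lo)/2;q=abs(p-c)-h
    return np.linalg.norm(np.maximum(q,0),axis=1)+np.minimum(q.max(1),0)
def rotx(p,o,a):  # into frame turned by a about x at o
    q=p-o;c,s=np.cos(a),np.sin(a);return np.stack([q[:,0],c*q[:,1]+s*q[:,2],-s*q[:,1]+c*q[:,2]],1)
def local(p,t):
    q=p-[t[0],t[1],0];c,s=np.cos(t[2]),np.sin(t[2]);return np.stack([c*q[:,0]+s*q[:,1],-s*q[:,0]+c*q[:,1],q[:,2]],1)
def res(t,p):
    q=local(p,t);X=.095
    D=[box(q,[-X,-.07,0],[X,-.066,.055]),box(q,[-X,.066,0],[X,.07,.055]),box(q,[-X,-.07,0],[-X+.004,.07,.055]),box(q,[X-.004,-.07,0],[X,.07,.055]),box(q,[-X,-.07,0],[X,.07,.008])]
    f=rotx(q,[0,-.058,.04],t[3]);D.append(box(f,[-.078,0,-.002],[.078,.09,.002]))
    k=rotx(q,[0,.07,.0555],-t[4]);D.append(box(k,[-X,-.14,0],[X,0,.016]))
    return np.minimum.reduce(D)
def fit(t0,clouds,n=4):
    t=np.array(t0,float)
    P=np.vstack([c.reshape(-1,3) for c in clouds])
    for _ in range(n):
        q=local(P,t);m=(abs(q[:,0])<.1)&(q[:,1]>-.08)&(q[:,1]<.14)&(q[:,2]>.012)&(q[:,2]<.23)
        r=least_squares(res,t,args=(P[m],),loss='soft_l1',f_scale=.003);t=r.x
    d=abs(res(t,P[m]));print('n',m.sum(),'med',np.median(d),'p90',np.quantile(d,.9));return t
if __name__=='__main__':
    P=np.load('scene0.npy');S=np.load('side0.npy');t0=[.537,.131,-.67,1.45,1.75]
    for cl in([P],[S],[P,S]): print(fit(t0,cl).round(4))
E
python3 fit.py
```

```text
n 5307 med 0.000628213589882326 p90 0.007151060805377776
[ 0.5334  0.1274 -0.6911  1.4002  1.7144]
n 5461 med 0.00045123705317350743 p90 0.0017481277198890949
[ 0.5346  0.1273 -0.6932  1.3904  1.7182]
n 10768 med 0.0007274434673622135 p90 0.004418235076097341
[ 0.5341  0.1275 -0.6932  1.3965  1.7166]
```

The two cameras agree to about 1 mm: centre (0.534, 0.1275), yaw -0.693, flap 1.395, cover 1.717. The heights and sizes fit the model. Next I move to a standoff outside the flap with the fingers shut, tool turned so the closing line runs along case x.

Request:
{"api": "arm_command", "payload": {
  "motion": [
    [0.025, -0.034, 0.015, 0, 0, 0.103],
    [0.051, -0.068, 0.03, 0, 0, 0.206],
    [0.076, -0.1, 0.04, 0, 0, 0.31],
    [0.1, -0.135, 0.04, 0, 0, 0.41],
    [0.127, -0.17, 0.04, 0, 0, 0.515],
    [0.152, -0.2, 0.04, 0, 0, 0.618],
    [0.178, -0.237, 0.04, 0, 0, 0.72],
    [0.203, -0.27, 0.04, 0, 0, 0.825],
    [0.229, -0.305, 0.04, 0, 0, 0.928],
    [0.254, -0.338, 0.04, 0, 0, 1.03],
    [0.28, -0.372, 0.04, 0, 0, 1.134],
    [0.305, -0.406, 0.04, 0, 0, 1.237]
  ],
  "claw": 0
}}

```text
time: 1.3
eef_pos: [0.4813, 0.0604, 0.2711]
orientation: [-0.0, -0.427, 0.904, 0.0]
ft_force: [0.7, 1.2, -0.0]
width: -0.0001
grasp_force: 0.0
```

```bash
cat >> h.py <<'E'
from scipy.spatial.transform import Rotation as R
C0=np.array([.534,.1275]);YAW=-.693;Rz=R.from_euler('z',YAW).as_matrix()
def toworld(p): return Rz@p+np.r_[C0,0]
def tocase(p): return Rz.T@(p-np.r_[C0,0])
def show():
    s=arm.read_state();q=s['orientation'];r=R.from_quat([q[1],q[2],q[3],q[0]])
    print('t',s['time'],'case tcp',tocase(s['eef_pos']).round(4),'world',s['eef_pos'].round(4),'toolx,z in case',(Rz.T@r.as_matrix())[:,[0,2]].T.round(3).tolist(),'F',np.round(Rz.T@s['ft_force'],1),'w',round(s['width'],4),'q',np.round(s['joint_pos'],2))
    return s
E
python3 - <<'E'
from h import *
s=show()
im,_=optics.get_image('wrist');cv2.imwrite('pics/wr.png',im[...,::-1])
# flap path: corner r=75mm from hinge, tip half width 11 mm
r=.075
for th in [1.7,1.4,1.2,1.0,.8,.6,.4,.25,.1,0,-.02]:
    c=np.array([0,-.058+r*np.cos(th)-.002*np.sin(th)-.011,.040+r*np.sin(th)+.002*np.cos(th)])
    print(th,c.round(3),(toworld(c)-s['eef_pos']).round(3))
E
```

```text
t 1.3 case tcp [ 0.0023 -0.0853  0.2711] world [0.4813 0.0604 0.2711] toolx,z in case [[0.004, -1.0, 0.0], [-0.0, -0.0, -1.0]] F [-0.3  1.4 -0. ] w -0.0001 q [ 0.12  0.18  0.02  1.42  0.   -0.76]
1.7 [ 0.    -0.081  0.114] [ 0.001  0.005 -0.157]
1.4 [ 0.    -0.058  0.114] [ 0.016  0.022 -0.157]
1.2 [ 0.    -0.044  0.111] [ 0.025  0.033 -0.16 ]
1.0 [ 0.    -0.03   0.104] [ 0.033  0.044 -0.167]
0.8 [ 0.    -0.018  0.095] [ 0.041  0.053 -0.176]
0.6 [ 0.    -0.008  0.084] [ 0.047  0.061 -0.187]
0.4 [ 0.    -0.001  0.071] [ 0.052  0.067 -0.2  ]
0.25 [0.    0.003 0.06 ] [ 0.055  0.07  -0.211]
0.1 [0.    0.005 0.049] [ 0.056  0.071 -0.222]
0 [0.    0.006 0.042] [ 0.057  0.072 -0.229]
-0.02 [0.    0.006 0.04 ] [ 0.057  0.072 -0.231]
```

Request:
{"api": "arm_command", "payload": {
  "motion": [
    [0, 0, -0.03, 0, 0, 0],
    [0, 0, -0.065, 0, 0, 0],
    [0, 0, -0.1, 0, 0, 0],
    [0, 0, -0.13, 0, 0, 0],
    [0, 0, -0.15, 0, 0, 0],
    [0, 0.002, -0.157, 0, 0, 0],
    [0.004, 0.009, -0.157, 0, 0, 0],
    [0.01, 0.016, -0.157, 0, 0, 0],
    [0.016, 0.022, -0.157, 0, 0, 0],
    [0.02, 0.028, -0.159, 0, 0, 0],
    [0.025, 0.033, -0.16, 0, 0, 0],
    [0.025, 0.033, -0.16, 0, 0, 0]
  ]
}}

```text
time: 2.55
eef_pos: [0.5061, 0.0958, 0.1112]
orientation: [0.0, -0.425, 0.905, 0.0]
ft_force: [-0.2, 1.0, 0.7]
width: -0.0002
grasp_force: 0.0
```

Run:
```python
from fit import *
s=show()
im,d=optics.get_image('side');cv2.imwrite('pics/side1.png',im[...,::-1]);np.save('side1.npy',cloud('side',d))
im,d=optics.get_image('scene');cv2.imwrite('pics/scene1.png',im[...,::-1])
c=cv2.resize(im[90:270,280:500],None,fx=3,fy=3)[...,::-1];cv2.imwrite('pics/s1c.png',c)
```

```text
t 2.55 case tcp [-0.0012 -0.0422  0.1112] world [0.5061 0.0958 0.1112] toolx,z in case [[0.001, -1.0, -0.0], [-0.0, 0.0, -1.0]] F [-0.8  0.7  0.7] w -0.0002 q [ 0.19  0.3  -0.23  1.04  0.   -0.69]
```

View pics/s1c.png

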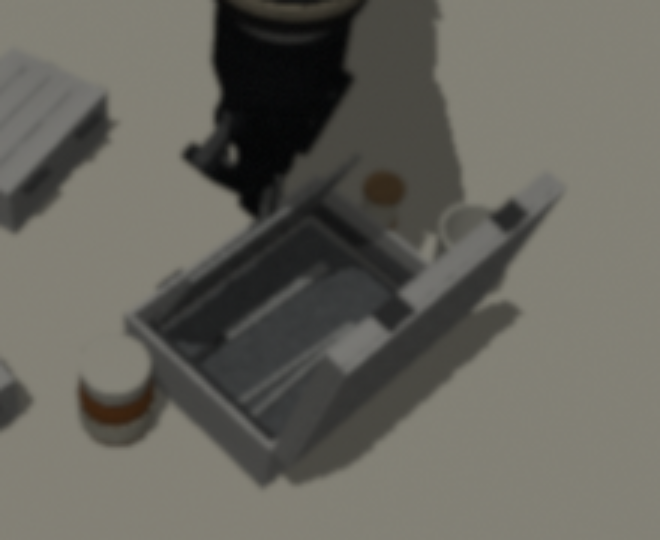

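The fingers are against the flap's outer face, and the flap (edge-on, crop 180–355 by 160–275) has started leaning in. I'll follow its arc down.

Request:
{"api": "arm_command", "payload": {
  "motion": [
    [0.004, 0.006, -0.003, 0, 0, 0],
    [0.008, 0.011, -0.007, 0, 0, 0],
    [0.012, 0.016, -0.011, 0, 0, 0],
    [0.016, 0.02, -0.016, 0, 0, 0],
    [0.019, 0.024, -0.021, 0, 0, 0],
    [0.022, 0.028, -0.027, 0, 0, 0],
    [0.025, 0.031, -0.033, 0, 0, 0],
    [0.027, 0.034, -0.04, 0, 0, 0],
    [0.029, 0.036, -0.047, 0, 0, 0],
    [0.03, 0.038, -0.054, 0, 0, 0],
    [0.031, 0.038, -0.062, 0, 0, 0],
    [0.031, 0.038, -0.062, 0, 0, 0]
  ]
}}

```text
time: 3.85
eef_pos: [0.5359, 0.133, 0.0481]
orientation: [-0.001, -0.425, 0.905, 0.0]
ft_force: [-0.5, 0.0, -0.9]
width: -0.0
grasp_force: 0.0
```

Request:
{"api": "arm_command", "payload": {
  "motion": [
    [0, 0, -0.003, 0, 0, 0],
    [0, 0, -0.005, 0, 0, 0],
    [0, 0, -0.007, 0, 0, 0],
    [0, 0, -0.008, 0, 0, 0],
    [0, 0, -0.008, 0, 0, 0]
  ]
}}

```text
time: 4.35
eef_pos: [0.5367, 0.1331, 0.0419]
orientation: [0.0, -0.425, 0.905, -0.0]
ft_force: [-2.5, 0.4, 8.9]
width: 0.0002
grasp_force: 4.4
```

Run:
```python
from h import *
s=show()
```

```text
t 4.35 case tcp [-0.0015  0.0061  0.0419] world [0.5367 0.1331 0.0419] toolx,z in case [[0.0, -1.0, -0.001], [0.0, 0.001, -1.0]] F [-2.2 -1.3  8.9] w 0.0002 q [ 0.24  0.43 -0.23  0.91 -0.   -0.63]
```

The flap is on its stop: TCP is 41.9 mm up with 9 N of reaction. I'll retract straight up, then verify it and plan the cover path.

Request:
{"api": "arm_command", "payload": {
  "motion": [
    [0, 0, 0.01, 0, 0, 0],
    [0, 0, 0.04, 0, 0, 0],
    [0, 0, 0.08, 0, 0, 0],
    [0, 0, 0.12, 0, 0, 0],
    [0, 0, 0.16, 0, 0, 0],
    [0, 0, 0.19, 0, 0, 0],
    [0, 0, 0.19, 0, 0, 0]
  ]
}}

```text
time: 5.05
eef_pos: [0.5382, 0.1335, 0.2361]
orientation: [0.003, -0.425, 0.905, -0.001]
ft_force: [0.6, 0.9, -0.2]
width: 0.0004
grasp_force: 0.0
```

Run:
```python
from fit import *
s=show()
im,d=optics.get_image('side');S=cloud('side',d)
im2,d2=optics.get_image('scene');P=cloud('scene',d2)
cv2.imwrite('pics/s2.png',np.vstack([cv2.resize(im2[110:260,290:490],(640,300)),cv2.resize(im[170:320,240:420],(640,300))])[...,::-1])
def plane(a,k):  # flap region points height
    q=local(a.reshape(-1,3),[.534,.1275,-.693]);m=(abs(q[:,0])<.07)&(q[:,1]>-.05)&(q[:,1]<.025)&(q[:,2]>.02)&(q[:,2]<.13)
    q=q[m];top=q[q[:,2]>.035];A=np.polyfit(top[:,1],top[:,2],1);print(k,m.sum(),len(top),'z med',np.median(top[:,2]),'slope',A[0])
plane(S,'side');plane(P,'scene')
r=.115
w0=toworld(tocase(s['eef_pos'])*[1,1,0]);z0=s['eef_pos'][2]
w=toworld(np.array([-.02,.14,.23]));print('standoff',(w-s['eef_pos']).round(3))
for c in [1.8,1.72,1.57,1.4,1.2,1.0,.8,.6,.4,.3,.2,.1,0]:
    p=np.array([-.02,.07-r*np.cos(c)+.016*np.sin(c)+.011,.0555+r*np.sin(c)+.016*np.cos(c)])
    print(c,p.round(3),(toworld(p)-w).round(3))
```

```text
t 5.05 case tcp [-0.0006  0.0073  0.2361] world [0.5382 0.1335 0.2361] toolx,z in case [[0.0, -1.0, -0.005], [0.004, 0.005, -1.0]] F [-0.1  1.1 -0.2] w 0.0004 q [ 0.24  0.32  0.12  1.36 -0.   -0.63]
side 1060 1060 z med 0.042889843335018996 slope -0.0012409630008486843
scene 1957 1957 z med 0.043307065716437276 slope -0.000957387440437012
standoff [ 0.07   0.114 -0.006]
1.8 [-0.02   0.123  0.164] [-0.011 -0.013 -0.066]
1.72 [-0.02   0.114  0.167] [-0.017 -0.02  -0.063]
1.57 [-0.02   0.097  0.171] [-0.028 -0.033 -0.059]
1.4 [-0.02   0.077  0.172] [-0.04  -0.048 -0.058]
1.2 [-0.02   0.054  0.168] [-0.055 -0.066 -0.062]
1.0 [-0.02   0.032  0.161] [-0.069 -0.083 -0.069]
0.8 [-0.02   0.012  0.149] [-0.082 -0.098 -0.081]
0.6 [-0.02  -0.005  0.134] [-0.093 -0.111 -0.096]
0.4 [-0.02  -0.019  0.115] [-0.101 -0.122 -0.115]
0.3 [-0.02  -0.024  0.105] [-0.105 -0.126 -0.125]
0.2 [-0.02  -0.029  0.094] [-0.108 -0.13  -0.136]
0.1 [-0.02  -0.032  0.083] [-0.11  -0.132 -0.147]
0 [-0.02  -0.034  0.072] [-0.111 -0.134 -0.158]
```

View pics/s2.png

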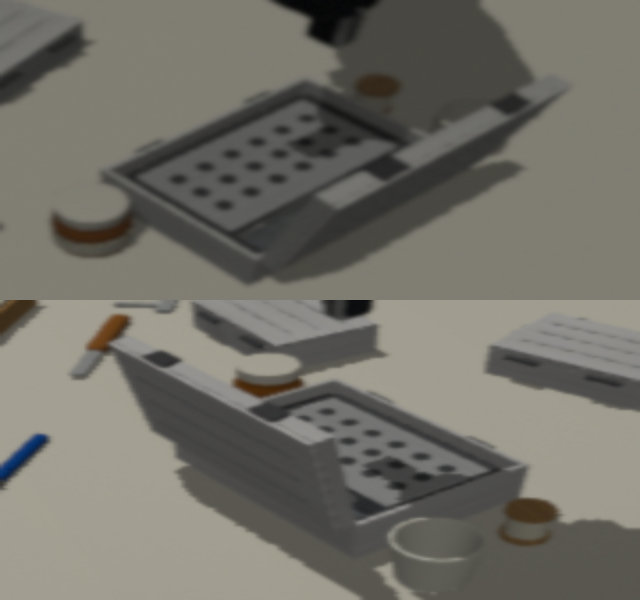

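The flap lies flat (z 43 mm, slope about 0) with all its holes visible, and the cover is still at its start angle. Now I go over to the cover's outer side.

Request:
{"api": "arm_command", "payload": {
  "motion": [
    [0.012, 0.02, 0.005, 0, 0, 0],
    [0.03, 0.048, 0.005, 0, 0, 0],
    [0.048, 0.078, 0.005, 0, 0, 0],
    [0.062, 0.1, 0.002, 0, 0, 0],
    [0.07, 0.114, 0, 0, 0, 0],
    [0.07, 0.114, 0, 0, 0, 0],
    [0.07, 0.114, -0.02, 0, 0, 0],
    [0.07, 0.114, -0.045, 0, 0, 0],
    [0.07, 0.114, -0.06, 0, 0, 0],
    [0.07, 0.114, -0.063, 0, 0, 0],
    [0.07, 0.114, -0.063, 0, 0, 0]
  ]
}}

```text
time: 6.25
eef_pos: [0.606, 0.2465, 0.168]
orientation: [-0.001, -0.425, 0.905, -0.0]
ft_force: [-1.1, 0.7, -0.6]
width: -0.0001
grasp_force: 0.0
```

Run:
```python
from h import *
s=show()
```

```text
t 6.25 case tcp [-0.0206  0.1376  0.168 ] world [0.606  0.2465 0.168 ] toolx,z in case [[0.0, -1.0, 0.001], [-0.001, -0.001, -1.0]] F [-1.3 -0.1 -0.6] w -0.0001 q [ 0.39  0.56  0.31  1.32 -0.   -0.49]
```

Request:
{"api": "arm_command", "payload": {
  "motion": [
    [-0.005, -0.006, 0.001, 0, 0, 0],
    [-0.01, -0.012, 0.001, 0, 0, 0],
    [-0.015, -0.018, 0.002, 0, 0, 0],
    [-0.02, -0.024, 0.003, 0, 0, 0],
    [-0.026, -0.031, 0.003, 0, 0, 0],
    [-0.032, -0.038, 0.004, 0, 0, 0],
    [-0.038, -0.046, 0.004, 0, 0, 0],
    [-0.043, -0.052, 0.003, 0, 0, 0],
    [-0.048, -0.058, 0.002, 0, 0, 0],
    [-0.053, -0.064, 0, 0, 0, 0],
    [-0.053, -0.064, 0, 0, 0, 0]
  ]
}}

```text
time: 7.35
eef_pos: [0.5527, 0.1822, 0.1679]
orientation: [-0.001, -0.425, 0.905, -0.0]
ft_force: [1.0, 0.1, -0.6]
width: 0.0002
grasp_force: 0.0
```

Run:
```python
from h import *
s=show()
im2,d2=optics.get_image('side')
cv2.imwrite('pics/s3.png',cv2.resize(im2[150:320,230:420],None,fx=3,fy=3)[...,::-1])
```

```text
t 7.35 case tcp [-0.0205  0.0541  0.1679] world [0.5527 0.1822 0.1679] toolx,z in case [[-0.0, -1.0, 0.001], [-0.0, -0.001, -1.0]] F [ 0.7  0.7 -0.6] w 0.0002 q [ 0.32  0.4   0.06  1.23 -0.   -0.56]
```

View pics/s3.png

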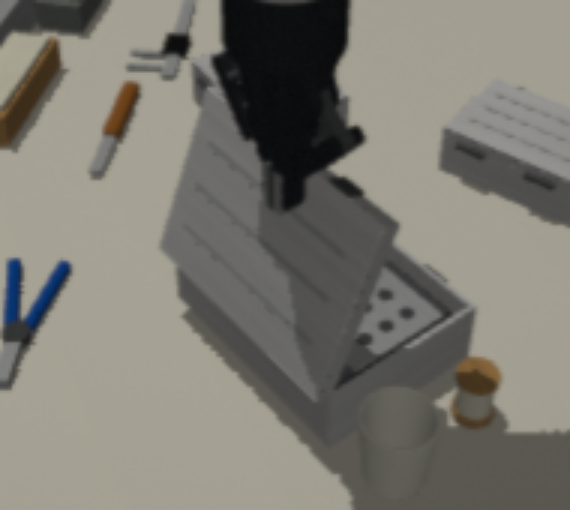

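The cover is following the fingertips (crop 290,195) at about 1.2 rad, and the flap is flat underneath. I continue along the arc.

Request:
{"api": "arm_command", "payload": {
  "motion": [
    [-0.005, -0.006, -0.002, 0, 0, 0],
    [-0.01, -0.012, -0.004, 0, 0, 0],
    [-0.014, -0.017, -0.007, 0, 0, 0],
    [-0.019, -0.022, -0.011, 0, 0, 0],
    [-0.023, -0.027, -0.015, 0, 0, 0],
    [-0.027, -0.032, -0.019, 0, 0, 0],
    [-0.031, -0.037, -0.024, 0, 0, 0],
    [-0.035, -0.041, -0.029, 0, 0, 0],
    [-0.038, -0.045, -0.034, 0, 0, 0],
    [-0.041, -0.049, -0.04, 0, 0, 0],
    [-0.044, -0.053, -0.047, 0, 0, 0],
    [-0.046, -0.056, -0.053, 0, 0, 0]
  ]
}}

```text
time: 8.6
eef_pos: [0.5071, 0.1268, 0.1146]
orientation: [-0.0, -0.425, 0.905, 0.0]
ft_force: [-1.0, 0.2, 1.7]
width: 0.0001
grasp_force: 0.7
```

Request:
{"api": "arm_command", "payload": {
  "motion": [
    [-0.002, -0.002, -0.005, 0, 0, 0],
    [-0.004, -0.004, -0.01, 0, 0, 0],
    [-0.006, -0.006, -0.016, 0, 0, 0],
    [-0.007, -0.008, -0.021, 0, 0, 0],
    [-0.008, -0.009, -0.027, 0, 0, 0],
    [-0.009, -0.01, -0.032, 0, 0, 0],
    [-0.01, -0.011, -0.036, 0, 0, 0],
    [-0.01, -0.012, -0.039, 0, 0, 0],
    [-0.01, -0.012, -0.041, 0, 0, 0],
    [-0.01, -0.012, -0.042, 0, 0, 0],
    [-0.01, -0.012, -0.042, 0, 0, 0]
  ]
}}

```text
time: 9.7
eef_pos: [0.4976, 0.1152, 0.0732]
orientation: [-0.0, -0.425, 0.905, 0.0]
ft_force: [-0.2, -0.8, 0.6]
width: -0.0
grasp_force: 0.0
```

Run:
```python
from h import *
s=show()
```

```text
t 9.7 case tcp [-0.0201 -0.0328  0.0732] world [0.4976 0.1152 0.0732] toolx,z in case [[0.0, -1.0, 0.0], [-0.0, -0.0, -1.0]] F [ 0.4 -0.8  0.6] w -0.0 q [ 0.23  0.32 -0.3   0.95 -0.   -0.65]
```

Nearly on the stop. I press a few mm more and hold.

Request:
{"api": "arm_command", "payload": {
  "motion": [
    [0, 0, -0.001, 0, 0, 0],
    [0, 0, -0.002, 0, 0, 0],
    [0, 0, -0.003, 0, 0, 0],
    [0, 0, -0.004, 0, 0, 0],
    [0, 0, -0.004, 0, 0, 0],
    [0, 0, -0.004, 0, 0, 0]
  ]
}}

```text
time: 10.3
eef_pos: [0.4979, 0.1151, 0.0712]
orientation: [0.001, -0.425, 0.905, -0.0]
ft_force: [-13.9, -3.6, 38.2]
width: 0.0003
grasp_force: 18.8
```

Request:
{"api": "arm_command", "payload": {
  "motion": [
    [0, 0, 0.006, 0, 0, 0],
    [0, 0, 0.02, 0, 0, 0],
    [0, 0, 0.05, 0, 0, 0],
    [0, 0, 0.09, 0, 0, 0],
    [0, 0, 0.13, 0, 0, 0],
    [0, 0, 0.16, 0, 0, 0],
    [0, 0, 0.16, 0, 0, 0],
    [0, 0, 0.16, 0, 0, 0]
  ]
}}

```text
time: 11.1
eef_pos: [0.4979, 0.1152, 0.2294]
orientation: [0.001, -0.425, 0.905, -0.0]
ft_force: [-1.0, -0.0, -0.3]
width: -0.0002
grasp_force: 0.0
```

Run:
```python
from fit import *
s=show()
im,d=optics.get_image('side');S=cloud('side',d)
im2,d2=optics.get_image('scene');P=cloud('scene',d2)
cv2.imwrite('pics/s4.png',np.vstack([cv2.resize(im2[110:260,270:490],(660,300)),cv2.resize(im[150:320,210:420],(660,300))])[...,::-1])
for a,k in((S,'side'),(P,'scene')):
    q=local(a.reshape(-1,3),[.534,.1275,-.693]);m=(abs(q[:,0])<.085)&(abs(q[:,1])<.06)&(q[:,2]>.04)&(q[:,2]<.12)
    q=q[m];A=np.polyfit(q[:,1],q[:,2],1);print(k,m.sum(),'z med',np.median(q[:,2]),'slope',A[0])
```

```text
t 11.1 case tcp [-0.02   -0.0325  0.2294] world [0.4979 0.1152 0.2294] toolx,z in case [[0.0, -1.0, -0.001], [0.001, 0.001, -1.0]] F [-0.7 -0.6 -0.3] w -0.0002 q [ 0.23  0.24 -0.01  1.32  0.   -0.65]
side 2825 z med 0.07238546806865043 slope -0.00039353064415328904
scene 4082 z med 0.07276970834605917 slope -0.000839434343875221
```

View pics/s4.png

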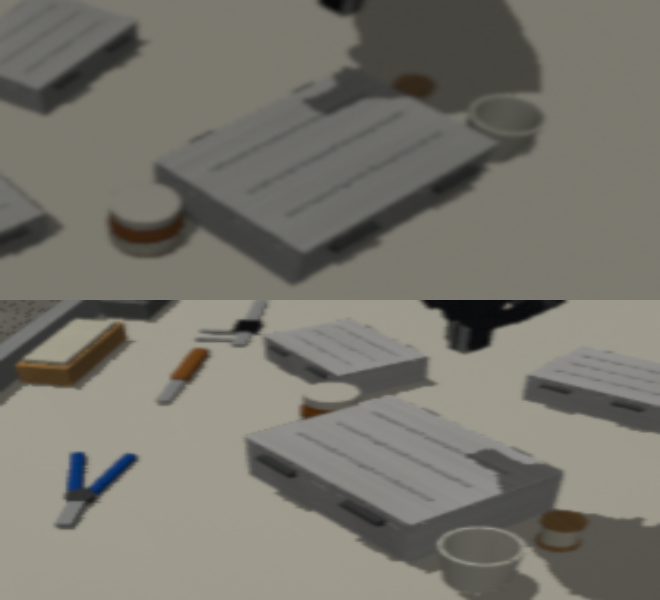

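The cover is shut level (72.5 mm, slope about 0). The jar, cup, spool, knife and pliers look undisturbed, and the arm is clear.

```bash
python3 -c "
from cell import order
print(order.hand_in())"
```

```text
the job is handed in; nothing more can be done
None
```

The flap is folded flat and the cover is shut over it; the final images show the cover level at about 72.5 mm, the loose things around the case look undisturbed, the instruments inside can't be seen under the shut cover, and I've handed the job in (no verdict was returned).

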